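# Try out the locking stay of the lift-up laundry locker

### The job

A new stay has been fitted to the wide lift-up door of the wooden locker on the counter: try it out. Raise the wide door by its bar handle all the way until the stay locks and the door stays up by itself, let go of it, then press down the release pad on top of the locker so that the door comes down again and ends fully shut. Leave the narrow door next to it shut.

Things in the scene. Friction and masses are not known exactly. Their poses are not given: they have to be found in the camera images.
- wide_door (a joint): Wide wooden lift-up door (236 x 180 x 16 mm, 0.4 kg, hinged on its upper edge), opening angle in rad: 0 shut (sloping 25 degrees, lower edge farther out), 1.19 upper stop. Raised past about 1.05 its stay snaps locked (raise to 1.10 to 1.15 to be sure); let go, it rests at about 1.04. Freed, it sinks shut by itself on a damper in about 2 s.
- wide_door_grip (a point): Middle of the wide door's round bar handle: 12 mm thick, 110 mm long, a post at each end, 44 mm off the door's face, 119 mm above the counter when shut. y lies along bar and hinge; shut, z is up and -x points away from the locker's front; opening turns it about +y. Grip across the bar from above or leaning away from the door, fingers open 50 mm or less; the bar may turn in the grip.
- wide_door_hinge (a point): Middle of the wide door's hinge line, 235 mm above the counter, 7 mm above the locker's top board; axes as for the handle. With the door shut the handle's middle lies 111 mm in front of it (-x) and 114 mm below it.
- release_pad (a point): Top middle of the stay's release pad: flat steel, 50 (y) by 36 (x) mm, level, 28 mm above the locker's top board, 101 mm behind the hinge line at the wide door's end next to the narrow door; a sprung rocker pivoted 46 mm in front. Press 12 to 15 mm down (6 N) for about 1 s to free the raised door. The stay's 60 mm crank swings up at the hinge as the door sinks. x to the locker's back, z up.
- release (a joint): Tip of the release rocker in rad: 0 at rest (sprung back up), 0.36 fully down; about 0.27 frees the stay.
- narrow_door (a joint): Opening angle in rad (0 = shut) of the narrow lift-up door, 138 mm wide with a 60 mm bar, beside the wide one in the same locker front. It has no release pad and stays shut.

How it is judged:
On the way, in this order (a step that is already met when the one before it is completed fails the run):
1. the wide door stands up, locked on its stay, with the robot touching nothing (value of joint wide_door above 0.95 rad and value of joint release below 0.1 rad and velocity of joint wide_door above -0.1 rad/s and contact force between each of the fingers, the arm and anything else below 0.3 N), for 0.3 s.
2. the release pad is pressed down (value of joint release above 0.15 rad), for 0.05 s.
At the end, for the whole second after the job is handed in: The wide door is back down and shut (within 0.06 rad, 3.5 degrees) and at rest, the release pad has sprung back up, and the narrow door is shut (value of joint each of wide_door, narrow_door below 0.06 rad and velocity of joint wide_door above -0.1 rad/s and value of joint release below 0.08 rad); the robot touches nothing.
It fails at once if the narrow door is opened (value of joint narrow_door above 0.15 rad).
It also fails if it takes over 51 s, if anything falls off the work surface, if the arm or the gripper's body presses on something with over 40 N, if the wrist force passes 120 N, or if a joint passes its speed limit or range.

### The arm

A 6-joint arm with a two-finger parallel gripper is mounted at the origin on the work surface. World frame = base frame: x ahead of the robot, y to its left, z up, the work surface at z = 0. Lengths are in m, angles in rad, forces in N, time in s.
With the tool pointing down it reaches from about 0.3 to 0.875 m from the base axis. Payload 4.2 kg.
Tool frame: the origin (TCP) lies midway between the tips of the shut fingers; the grasp point (between the pads) lies 19 mm behind it; z points along the fingers, y is the direction in which the jaws open and shut (so a half turn about z gives the same grasp; the last joint's range is limited). The gripper opens to 85 mm and grips with 20 to 120 N. Pads are 22 mm wide; open, the fingers measure 114 mm over their backs; the gripper's body (76 mm by 85 mm) begins 54 mm behind the grasp point. The pads swing forward as they close: fully open they stand 13 mm farther back than shut.
Start: joints at [1.128, 0.32, 1.565, -0, 1.257, -0.02], TCP at [0.236, 0.524, 0.231] pointing down, gripper open.
Joint ranges: [-3.11, 3.11], [-0.84, 2.01], [0.21, 2.61], [-1.34, 4.49], [0.05, 2.63], [-2.56, 2.56]. Speed limits (rad/s): [2.57, 2.57, 3.14, 3.14, 3.14, 3.14].

### API

Orientations are given as a rotation vector (axis times angle).
In Python, from rig import robot gives the robot as it stands. The module is installed in compiled form; this text tells all that it offers.
- The arm moves only by the shell command python3 -m jog 'ROWS' [FORCE]. ROWS is JSON, a list of rows, each an object of numbers: "tx", "ty", "tz": the shift along the world's x, y, z in m; "wx", "wy", "wz": the turn, a rotation vector about the world's x, y, z in degrees; "gripper": the gripper's target within -1 to 1 (shut at 1, half-way at 0, fully open at -1). In form: [{"tx": .., "ty": .., "tz": .., "wx": .., "wy": .., "wz": .., "gripper": ..}, ...]. A call has 1 to 5 rows; each row shifts and turns the commanded pose from where the row before left it; what a row does not reach is not made up. A row lasts 1/12 s, in which the tool goes at most 41.7 mm and 7.16 degrees, less where a joint would pass 70% of its speed; a pose out of reach is approached as far as the arm can. A call with a gripper value outside its range is refused whole. The fingers move at their own pace and stop on an object; FORCE is the grip in N (left out, the last holds). Time passes only in rows, so rows that do not move let the fingers close. It gives the time, the measured TCP pose, the force and the opening at its end, in the units of the state.
- robot.read_state(): the state, without advancing time (a new reading comes with each control period).
- robot.capture(name): name is "scene" or "side" or "wrist"; returns (picture, depth): 420x560x3 uint8, blue, green, red; 420x560 float32, m along the optical axis (not along the pixel's ray), 0 where there is no reading.
- robot.camera_info(name): a dict with "camera_matrix" (3x3 intrinsics, pixels), "eye" and "orientation" of the camera in the world. Camera axes: x right, y up, looking along -z (the intrinsics and any distortion apply to the point x, -y, -z); pixel columns grow to the right and rows downward; lengths in m; the calibration is good to about 2 mm. A picture is of the moment at which its call begins: read the wrist's pose just before it. camera_info takes no time and is no camera call; for the wrist camera it gives the pose at the moment of the call.
- robot.sign_off(): hands the job in, once; it reports no verdict.
Trained networks look in the newest picture that a camera, given by its name, has taken for a name from the list of things; names that differ only in an ending like _2 or _b are one class to them, and where a whole thing is asked for, a point or a joint stands for the part that bears it (a point fixed in the world has none). Each returns a list of dicts, best first, with "p" (0 to 1); they miss things now and then, are a little off and sometimes report something else, mostly with a low value. They report only what shows in the picture. A call takes as long as a camera call.
- robot.look_for(name, camera): "box" ([left, top, right, bottom] in pixels, round what is visible of it).
- robot.place_of(name, camera): "position" ([column, row] in pixels: a listed point, or the origin of a listed thing).
The state is a dict: "time": time; "joint_positions": joint angles; "joint_velocities": joint speeds; "effort": joint torques, N m; "ee_pos": TCP position; "eef_rot": TCP orientation; "wrist_force": force on the tool from outside, world axes, zero at the start; "torque": the same for the moment, N m; "grip_width": finger opening in m.
Only numpy, scipy, OpenCV 4.12 (cv2) and the standard library are available. Lean on these libraries where they do the work, as an engineer would, in place of code of your own. Each camera call takes 0.05 s, during which the arm holds its last target.

## Working session

There is one attempt and no reset: what is moved stays moved. The work goes in short steps, Python scripts to look and compute and a shell command to move; the robot and the scene stay as the last step left them, time stands still between calls to the robot, and variables do not carry over. Pictures are saved under pics/ and viewed, and the job is handed in when it is done.

```bash
mkdir -p pics; cat > h.py <<'E'
import numpy as np, cv2
from scipy.spatial.transform import Rotation as R
from rig import robot
def rot(o):
    o=np.array(o,float)
    return o if o.shape==(3,3) else (R.from_rotvec(o).as_matrix() if o.size==3 else R.from_quat(o).as_matrix())
def world(ci,px,d):
    K=np.array(ci["camera_matrix"]);u,v=px
    p=np.array([(u-K[0,2])/K[0,0]*d,-(v-K[1,2])/K[1,1]*d,-d])
    return rot(ci["orientation"])@p+np.array(ci["eye"])
def proj(ci,P):
    K=np.array(ci["camera_matrix"]);p=rot(ci["orientation"]).T@(np.array(P)-ci["eye"])
    return [K[0,0]*p[0]/-p[2]+K[0,2],K[1,1]*-p[1]/-p[2]+K[1,2]]
def dm(D,px,r=2):
    u,v=[int(round(a)) for a in px];w=D[max(v-r,0):v+r+1,max(u-r,0):u+r+1];w=w[w>0];return float(np.median(w)) if w.size else 0
E
python3 - <<'E'
from h import *
print(robot.read_state())
for c in("scene","side"):
    I,D=robot.capture(c);ci=robot.camera_info(c);cv2.imwrite(f"pics/{c}0.png",I);np.savez(f"{c}0.npz",I=I,D=D)
    print(c,ci)
    for n in("wide_door_grip","wide_door_hinge","release_pad"):
        for r in robot.place_of(n,c)[:2]:
            d=dm(D,r["position"]);print(n,r,d,world(ci,r["position"],d).round(4))
E
```

```text
{'time': 0.0, 'joint_positions': array([ 1.12801908e+00,  3.20309132e-01,  1.56571398e+00, -4.60592865e-06,
        1.25735783e+00, -2.00030682e-02]), 'joint_velocities': array([ 0.00131968, -0.00030699, -0.00010384,  0.00039052, -0.00125486,
        0.00042118]), 'effort': array([-5.19133064e-04, -4.15526068e+01, -2.34167826e+01, -1.45823738e-04,
        8.29713070e-03, -5.56537174e-06]), 'ee_pos': array([0.23571435, 0.52393888, 0.23045878]), 'eef_rot': array([-6.59069806e-01, -3.07126588e+00,  2.73538850e-03]), 'wrist_force': array([-0.49311526,  0.76473551, -0.10084417]), 'torque': array([ 0.01282827, -0.00656796,  0.03098599]), 'grip_width': 0.08551484513884143}
scene {'camera_matrix': array([[435.55732462,   0.        , 277.73225632],
       [  0.        , 435.55732462, 211.31053415],
       [  0.        ,   0.        ,   1.        ]]), 'eye': array([1.06240631, 0.05348413, 0.62414416]), 'orientation': array([0.8048541 , 0.58219631, 1.12838005])}
wide_door_grip {'position': [229.2, 289.9], 'p': 0.58} 0.681106686592102 [0.5868 0.1357 0.1223]
wide_door_hinge {'position': [289.4, 219.1], 'p': 0.97} 0.6442648768424988 [0.5842 0.2369 0.2327]
release_pad {'position': [339.5, 169.5], 'p': 0.9} 0.7133394479751587 [0.5153 0.3507 0.2552]
side {'camera_matrix': array([[407.71674499,   0.        , 279.62433583],
       [  0.        , 407.71674499, 205.97459794],
       [  0.        ,   0.        ,   1.        ]]), 'eye': array([0.40912891, 0.65987981, 0.66626864]), 'orientation': array([ 0.17878734, -1.13717028, -2.62158198])}
wide_door_hinge {'position': [249.0, 208.0], 'p': 0.62} 0.6217275857925415 [0.5906 0.2431 0.2396]
release_pad {'position': [278.8, 261.3], 'p': 0.96} 0.5246432423591614 [0.5118 0.3414 0.256 ]
```

View pics/scene0.png

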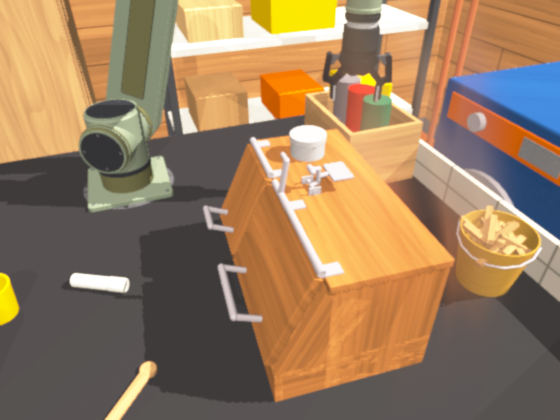

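View pics/side0.png

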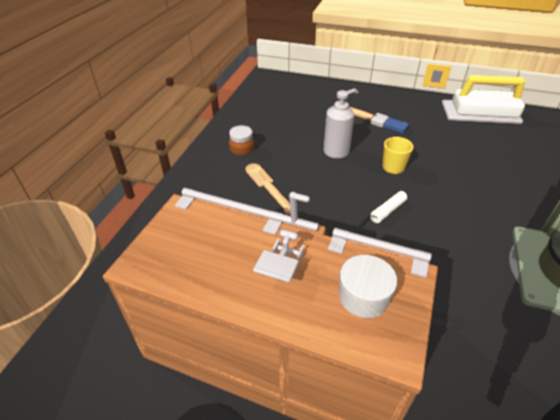

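The scene picture shows the locker. Its wide door's bar runs from about (222,268) to (234,319), its hinge from about (276,183) to (325,270), and the pad is at (340,170). In the side picture the hinge runs from (183,193) to (316,226), the pad is at (278,264), and a white cup stands on top at (367,285). Next I'll fit the hinge direction.

```bash
python3 - <<'E'
from h import *
# plane fits by z-range from depth clouds
def cloud(c):
    z=np.load(c+"0.npz");D=z["D"];ci=robot.camera_info(c);K=ci["camera_matrix"]
    v,u=np.mgrid[:420,:560];p=np.stack([(u-K[0,2])/K[0,0]*D,-(v-K[1,2])/K[1,1]*D,-D],-1)
    return p@rot(ci["orientation"]).T+ci["eye"],D>0,z["I"]
for c,line in(("scene",[(276,184),(323,268)]),("side",[(187,194),(312,225)])):
    P,m,I=cloud(c)
    a,b=map(np.array,line)
    pts=[]
    for t in np.linspace(0.05,.95,25):
        q=a+(b-a)*t;u,v=q.round().astype(int)
        w=P[v-3:v+4,u-3:u+4].reshape(-1,3);w=w[(w[:,2]>.232)&(w[:,2]<.25)]
        if len(w): pts.append(w.mean(0))
    pts=np.array(pts);mu=pts.mean(0);d=np.linalg.svd(pts-mu)[2][0]
    print(c,len(pts),mu.round(4),d.round(3),"yaw of dir",np.degrees(np.arctan2(d[1],d[0])),pts[0].round(3),pts[-1].round(3))
    for z0,z1 in((.22,.234),(.251,.262)):
        s=P[m&(P[...,2]>z0)&(P[...,2]<z1)&(P[...,0]>.3)&(P[...,0]<.8)&(P[...,1]>.1)&(P[...,1]<.55)]
        r=cv2.minAreaRect((s[:,:2]*1000).astype(np.float32));print(z0,len(s),np.median(s,0).round(4),r)
P,m,I=cloud("scene")
for (u,v) in((222,268),(225,278),(228,289),(231,303),(234,318)):
    w=P[v-4:v+5,u-4:u+5].reshape(-1,3);w=w[(w[:,2]>.105)&(w[:,2]<.14)];print((u,v),len(w),w.mean(0).round(4) if len(w) else 0)
E
python3 - <<'E'
import cv2
I=cv2.imread('pics/scene0.png')[130:340,180:380];cv2.imwrite('pics/sc_crop.png',cv2.resize(I,None,fx=2.8,fy=2.8,interpolation=2))
I=cv2.imread('pics/side0.png')[170:330,150:450];cv2.imwrite('pics/si_crop.png',cv2.resize(I,None,fx=2.6,fy=2.6,interpolation=2))
E
```

```text
scene 25 [0.6086 0.2404 0.239 ] [ 0.999 -0.05  -0.006] yaw of dir -2.8883326583586917 [0.512 0.244 0.241] [0.695 0.236 0.239]
0.22 15966 [0.6135 0.3204 0.2267] ((522.7184448242188, 328.8984069824219), (198.86863708496094, 418.0032958984375), 86.1016845703125)
0.251 640 [0.5115 0.3386 0.2546] ((463.22332763671875, 314.5587158203125), (120.62835693359375, 143.3106231689453), 80.69117736816406)
side 25 [0.5907 0.2439 0.2385] [-0.998  0.058  0.011] yaw of dir 176.67168225010684 [0.687 0.239 0.237] [0.5   0.249 0.239]
0.22 31401 [0.5039 0.3653 0.2285] ((523.7074584960938, 330.912841796875), (194.12979125976562, 416.6090087890625), 86.40904235839844)
0.251 1217 [0.51   0.351  0.2564] ((450.64801025390625, 312.91949462890625), (116.75985717773438, 173.0414276123047), 85.30424499511719)
(222, 268) 73 [0.5354 0.1365 0.1226]
(225, 278) 59 [0.5605 0.1337 0.1236]
(228, 289) 59 [0.5855 0.1323 0.1236]
(231, 303) 67 [0.6149 0.1302 0.1233]
(234, 318) 62 [0.6404 0.1292 0.1209]
```

View pics/sc_crop.png

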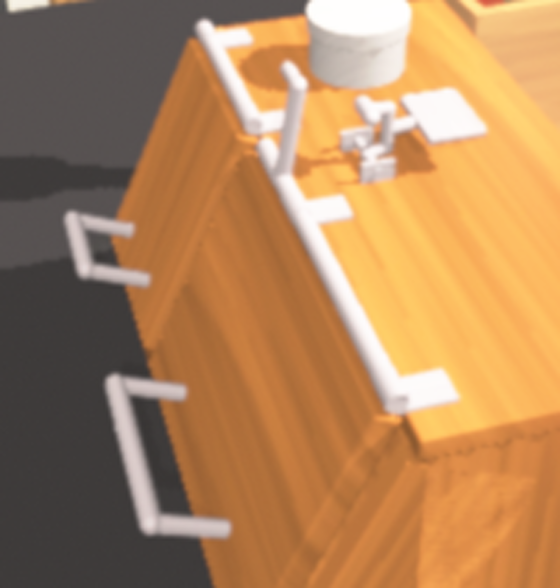

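View pics/si_crop.png

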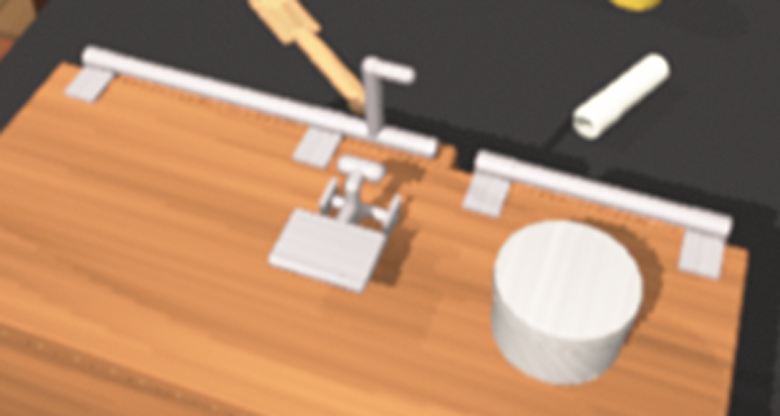

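```bash
python3 -m jog '[{"tz":0.04,"gripper":0.15},{"tz":0.04,"gripper":0.15},{"tz":0.04,"wz":5,"gripper":0.15},{"tz":0.04,"wz":5,"gripper":0.15},{"tx":0.02,"ty":-0.02,"tz":0.02,"wz":5,"gripper":0.15}]' 60
python3 -m jog '[{"tx":0.027,"ty":-0.03,"wz":3},{"tx":0.027,"ty":-0.03,"wz":3},{"tx":0.027,"ty":-0.03},{"tx":0.027,"ty":-0.03},{"tx":0.027,"ty":-0.03}]'
python3 -m jog '[{"tx":0.027,"ty":-0.03},{"tx":0.027,"ty":-0.03},{"tx":0.027,"ty":-0.03},{"tx":0.027,"ty":-0.03},{"tx":0.027,"ty":-0.03}]'
```

```text
invalid input
invalid input
invalid input
```

```bash
python3 -m jog '[{"tx":0,"ty":0,"tz":0.04,"wx":0,"wy":0,"wz":0,"gripper":0.15},{"tx":0,"ty":0,"tz":0.04,"wx":0,"wy":0,"wz":0,"gripper":0.15},{"tx":0,"ty":0,"tz":0.04,"wx":0,"wy":0,"wz":5,"gripper":0.15},{"tx":0,"ty":0,"tz":0.04,"wx":0,"wy":0,"wz":5,"gripper":0.15},{"tx":0.02,"ty":-0.02,"tz":0.01,"wx":0,"wy":0,"wz":5,"gripper":0.15}]' 60
```

```text
time: 0.82
ee_pos: [0.2545, 0.5079, 0.408]
eef_rot: [0.238, 3.13, 0.02]
wrist_force: [1.4, 0.3, 0.8]
grip_width: 0.0361
```

```bash
python3 -m jog '[{"tx":0.027,"ty":-0.03,"tz":0,"wx":0,"wy":0,"wz":5,"gripper":0.15},{"tx":0.027,"ty":-0.03,"tz":0,"wx":0,"wy":0,"wz":0,"gripper":0.15},{"tx":0.027,"ty":-0.03,"tz":0,"wx":0,"wy":0,"wz":0,"gripper":0.15},{"tx":0.027,"ty":-0.03,"tz":0,"wx":0,"wy":0,"wz":0,"gripper":0.15},{"tx":0.027,"ty":-0.03,"tz":0,"wx":0,"wy":0,"wz":0,"gripper":0.15}]'
python3 -m jog '[{"tx":0.027,"ty":-0.03,"tz":0,"wx":0,"wy":0,"wz":0,"gripper":0.15},{"tx":0.027,"ty":-0.03,"tz":0,"wx":0,"wy":0,"wz":0,"gripper":0.15},{"tx":0.027,"ty":-0.03,"tz":0,"wx":0,"wy":0,"wz":0,"gripper":0.15},{"tx":0.027,"ty":-0.03,"tz":0,"wx":0,"wy":0,"wz":0,"gripper":0.15},{"tx":0.027,"ty":-0.03,"tz":0,"wx":0,"wy":0,"wz":0,"gripper":0.15}]'
```

```text
time: 1.23
ee_pos: [0.3918, 0.3528, 0.4015]
eef_rot: [0.115, 3.139, 0.001]
wrist_force: [0.6, 0.1, 0.2]
grip_width: 0.0365
time: 1.65
ee_pos: [0.5269, 0.2026, 0.4015]
eef_rot: [0.116, 3.139, 0.001]
wrist_force: [1.1, 0.6, 0.5]
grip_width: 0.0363
```

```bash
python3 -c "
from h import *
s=robot.read_state();print(s['ee_pos'],rot(s['eef_rot']).round(3))"
```

```text
[0.52688802 0.20261276 0.40151682] [[-0.997  0.074  0.   ]
 [ 0.074  0.997  0.   ]
 [-0.     0.    -1.   ]]
```

```bash
python3 -m jog '[{"tx":0.03,"ty":-0.035,"tz":0,"wx":0,"wy":0,"wz":0.5,"gripper":0.15},{"tx":0.031,"ty":-0.035,"tz":0,"wx":0,"wy":0,"wz":0,"gripper":0.15},{"tx":0,"ty":0,"tz":-0.04,"wx":0,"wy":0,"wz":0,"gripper":0.15},{"tx":0,"ty":0,"tz":-0.04,"wx":0,"wy":0,"wz":0,"gripper":0.15},{"tx":0,"ty":0,"tz":-0.04,"wx":0,"wy":0,"wz":0,"gripper":0.15}]'
python3 - <<'E'
from h import *
s=robot.read_state();print(s['ee_pos'])
for c in("wrist","scene"):
    ci=robot.camera_info(c);I,D=robot.capture(c);cv2.imwrite(f"pics/{c}1.png",I)
    for n in("wide_door_grip",):
        for r in robot.place_of(n,c)[:2]:
            d=dm(D,r["position"]);print(n,r,d,world(ci,r["position"],d).round(4))
    print(proj(ci,[.588,.132,.119]))
E
```

```text
time: 2.07
ee_pos: [0.5814, 0.1406, 0.2802]
eef_rot: [0.105, 3.138, 0.001]
wrist_force: [0.7, 0.1, -0.2]
grip_width: 0.0366
[0.58137381 0.14055285 0.28023224]
wide_door_grip {'position': [274.2, 196.5], 'p': 0.93} 0.3077584207057953 [0.5794 0.1316 0.1258]
[np.float64(275.54902104715325), np.float64(203.42589693468022)]
wide_door_grip {'position': [226.6, 289.3], 'p': 0.94} 0.6802759170532227 [0.5855 0.132  0.1237]
[np.float64(227.25807802064577), np.float64(292.47968623340364)]
```

View pics/wrist1.png

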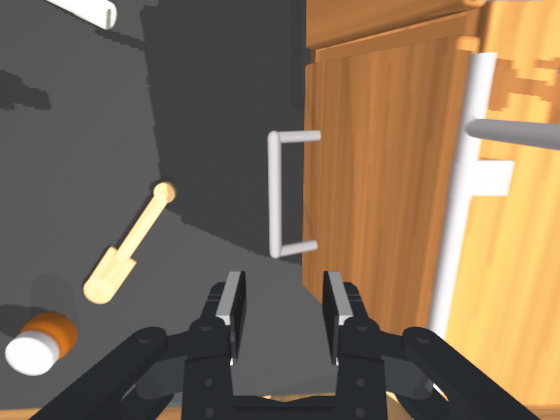

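View pics/scene1.png

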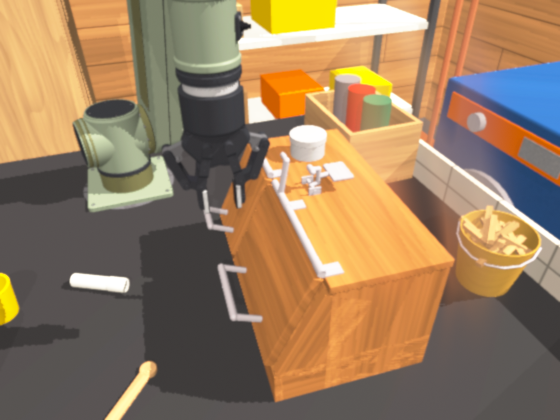

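The wrist picture shows the bar from (275,132) to (276,255). Both views put the bar at x≈0.583, y≈0.132. I'll close the offset and descend.

```bash
python3 -m jog '[{"tx":0,"ty":0,"tz":0,"wx":0,"wy":0,"wz":0,"gripper":0.15},{"tx":0,"ty":-0.009,"tz":0,"wx":0,"wy":0,"wz":0,"gripper":0.15},{"tx":0,"ty":0,"tz":-0.04,"wx":0,"wy":0,"wz":0,"gripper":0.15},{"tx":0,"ty":0,"tz":-0.04,"wx":0,"wy":0,"wz":0,"gripper":0.15},{"tx":0,"ty":0,"tz":0,"wx":0,"wy":0,"wz":0,"gripper":0.15}]'
python3 - <<'E'
from h import *
s=robot.read_state();print(s['ee_pos'],rot(s['eef_rot'])[:,1])
E
```

```text
time: 2.68
ee_pos: [0.5774, 0.1313, 0.1965]
eef_rot: [-0.102, -3.13, 0.004]
wrist_force: [-2.5, 0.2, -1.9]
grip_width: 0.0363
[0.57735827 0.1313372  0.19648323] [ 0.06497868  0.99788189 -0.003082  ]
```

```bash
python3 -m jog '[{"tx":0.006,"ty":0.001,"tz":-0.03,"wx":0,"wy":0,"wz":0,"gripper":0.15},{"tx":0,"ty":0,"tz":-0.03,"wx":0,"wy":0,"wz":0,"gripper":0.15},{"tx":0,"ty":0,"tz":0,"wx":0,"wy":0,"wz":0,"gripper":0.15},{"tx":0,"ty":0,"tz":-0.017,"wx":0,"wy":0,"wz":0,"gripper":0.15},{"tx":0,"ty":0,"tz":-0.018,"wx":0,"wy":0,"wz":0,"gripper":0.15}]'
python3 -m jog '[{"tx":0,"ty":0,"tz":0,"wx":0,"wy":0,"wz":0,"gripper":0.15},{"tx":0,"ty":0,"tz":0,"wx":0,"wy":0,"wz":0,"gripper":0.15}]'
python3 - <<'E'
from h import *
for c in("wrist","scene"):
    I,D=robot.capture(c);cv2.imwrite(f"pics/{c}2.png",I if c=="wrist" else cv2.resize(I[150:350,150:350],None,fx=3,fy=3))
E
```

```text
time: 3.1
ee_pos: [0.5899, 0.1341, 0.1107]
eef_rot: [0.102, 3.132, 0.003]
wrist_force: [0.3, -0.3, 0.1]
grip_width: 0.0363
time: 3.27
ee_pos: [0.5881, 0.1337, 0.1089]
eef_rot: [0.102, 3.137, 0.001]
wrist_force: [1.0, -0.0, 0.1]
grip_width: 0.036
```

View pics/wrist2.png

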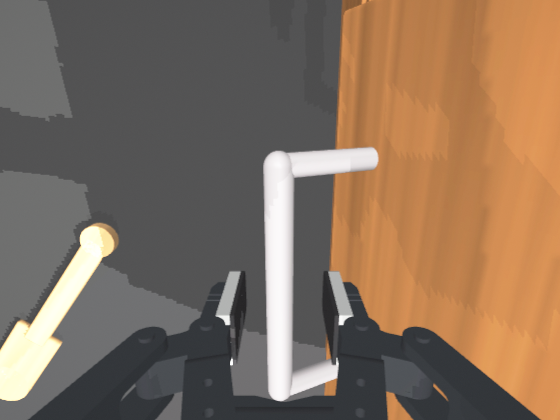

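View pics/scene2.png

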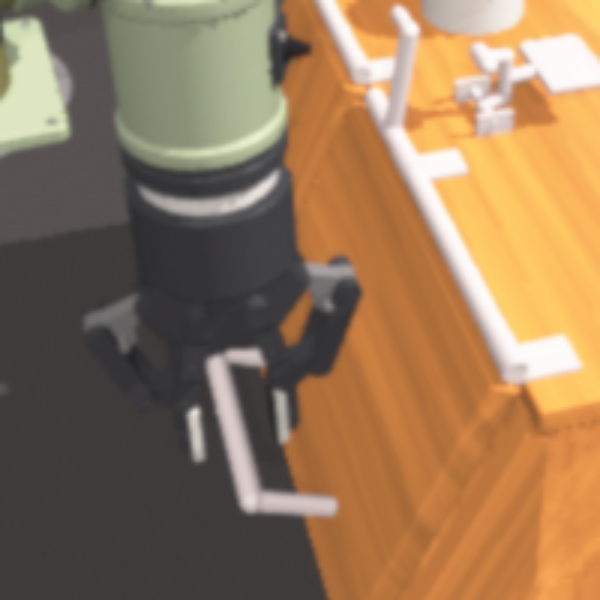

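```bash
python3 -m jog '[{"tx":0,"ty":-0.001,"tz":-0.009,"wx":0,"wy":0,"wz":0,"gripper":0.15},{"tx":0,"ty":0,"tz":0,"wx":0,"wy":0,"wz":0,"gripper":0.15},{"tx":0,"ty":0,"tz":0,"wx":0,"wy":0,"wz":0,"gripper":0.9},{"tx":0,"ty":0,"tz":0,"wx":0,"wy":0,"wz":0,"gripper":0.9},{"tx":0,"ty":0,"tz":0,"wx":0,"wy":0,"wz":0,"gripper":0.9}]' 50
python3 -m jog '[{"tx":0,"ty":0,"tz":0,"wx":0,"wy":0,"wz":0,"gripper":0.9},{"tx":0,"ty":0,"tz":0,"wx":0,"wy":0,"wz":0,"gripper":0.9},{"tx":0,"ty":0,"tz":0,"wx":0,"wy":0,"wz":0,"gripper":0.9}]' 50
python3 - <<'E'
from h import *
print(robot.read_state()['ee_pos'])
o=np.array([-.06,-.998]);f0=np.arctan2(-.114,.111);r=np.hypot(.114,.111);p=None
for t in np.linspace(0,1.14,16):
    q=np.array([*(o*r*np.cos(f0+t)),r*np.sin(f0+t)])
    if p is not None: print(t.round(3),((q-p)*1000).round(1),((q-q0)*1000).round(1))
    else:q0=q
    p=q
E
```

```text
time: 3.78
ee_pos: [0.5867, 0.1322, 0.0974]
eef_rot: [-0.102, -3.14, 0.001]
wrist_force: [0.5, -1.1, 0.8]
grip_width: 0.0101
time: 4.03
ee_pos: [0.5867, 0.1324, 0.0973]
eef_rot: [-0.102, -3.14, 0.0]
wrist_force: [-0.2, -1.4, -0.5]
grip_width: 0.0102
[0.58668039 0.13235184 0.09733837]
0.076 [-0.5 -8.3  8.8] [-0.5 -8.3  8.8]
0.152 [-0.5 -7.6  9.4] [ -1.  -15.9  18.1]
0.228 [-0.4 -6.9  9.9] [ -1.4 -22.8  28. ]
0.304 [-0.4 -6.1 10.4] [ -1.7 -29.   38.5]
0.38 [-0.3 -5.3 10.9] [ -2.1 -34.3  49.3]
0.456 [-0.3 -4.5 11.2] [ -2.3 -38.8  60.5]
0.532 [-0.2 -3.6 11.5] [ -2.5 -42.4  72.1]
0.608 [-0.2 -2.7 11.8] [ -2.7 -45.1  83.8]
0.684 [-0.1 -1.8 11.9] [ -2.8 -47.   95.8]
0.76 [-0.1 -0.9 12.1] [ -2.9 -47.9 107.8]
0.836 [-0.  -0.  12.1] [ -2.9 -47.9 119.9]
0.912 [ 0.1  0.9 12.1] [ -2.8 -47.  132. ]
0.988 [ 0.1  1.8 12. ] [ -2.7 -45.2 143.9]
1.064 [ 0.2  2.7 11.8] [ -2.6 -42.5 155.7]
1.14 [ 0.2  3.6 11.5] [ -2.3 -38.9 167.3]
```

```bash
python3 -m jog '[{"tx":-0.0005,"ty":-0.0083,"tz":0.0088,"wx":0,"wy":0,"wz":0,"gripper":0.9},{"tx":-0.0005,"ty":-0.0076,"tz":0.0094,"wx":0,"wy":0,"wz":0,"gripper":0.9},{"tx":-0.0004,"ty":-0.0069,"tz":0.0099,"wx":0,"wy":0,"wz":0,"gripper":0.9},{"tx":-0.0004,"ty":-0.0061,"tz":0.0104,"wx":0,"wy":0,"wz":0,"gripper":0.9},{"tx":0,"ty":0,"tz":0,"wx":0,"wy":0,"wz":0,"gripper":0.9}]'
python3 - <<'E'
from h import *
s=robot.read_state();print(s['ee_pos']-np.array([.58668,.13235,.09734]),s['wrist_force'],s['torque'])
for c in("wrist","scene"):
    I,D=robot.capture(c);cv2.imwrite(f"pics/{c}3.png",I)
E
```

```text
time: 4.45
ee_pos: [0.5847, 0.1018, 0.1383]
eef_rot: [0.104, 3.139, -0.002]
wrist_force: [0.2, -1.7, -2.5]
grip_width: 0.0104
[-0.00197968 -0.03052434  0.04096211] [ 0.17468419 -1.69970147 -2.51858761] [-0.41732048  0.10687845  0.06419797]
```

View pics/scene3.png

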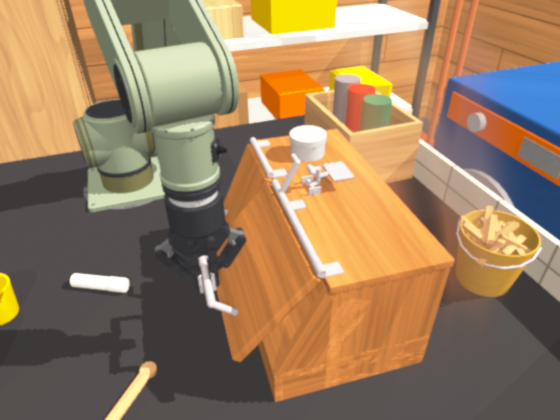

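The door is opening, with the bar held at (208,285) and low forces. Continuing along the arc.

```bash
python3 -m jog '[{"tx":-0.0003,"ty":-0.0053,"tz":0.0109,"wx":0,"wy":0,"wz":0,"gripper":0.9},{"tx":-0.0003,"ty":-0.0045,"tz":0.0112,"wx":0,"wy":0,"wz":0,"gripper":0.9},{"tx":-0.0002,"ty":-0.0036,"tz":0.0115,"wx":0,"wy":0,"wz":0,"gripper":0.9},{"tx":-0.0002,"ty":-0.0027,"tz":0.0118,"wx":0,"wy":0,"wz":0,"gripper":0.9},{"tx":0,"ty":-0.0018,"tz":0.0119,"wx":0,"wy":0,"wz":0,"gripper":0.9}]'
python3 -m jog '[{"tx":0,"ty":0,"tz":0,"wx":0,"wy":0,"wz":0,"gripper":0.9},{"tx":0,"ty":-0.0009,"tz":0.0121,"wx":0,"wy":0,"wz":0,"gripper":0.9},{"tx":0,"ty":0,"tz":0.0121,"wx":0,"wy":0,"wz":0,"gripper":0.9},{"tx":0,"ty":0.0009,"tz":0.0121,"wx":0,"wy":0,"wz":0,"gripper":0.9},{"tx":0,"ty":0,"tz":0,"wx":0,"wy":0,"wz":0,"gripper":0.9}]'
python3 - <<'E'
from h import *
s=robot.read_state();print(s['ee_pos']-np.array([.58668,.13235,.09734]),s['wrist_force'],s['torque'])
for c in("wrist","scene"):
    I,D=robot.capture(c);cv2.imwrite(f"pics/{c}4.png",I)
E
```

```text
time: 4.97
ee_pos: [0.5835, 0.0839, 0.1941]
eef_rot: [-0.102, -3.139, 0.004]
wrist_force: [1.5, -5.1, -6.6]
grip_width: 0.0103
time: 5.38
ee_pos: [0.5835, 0.083, 0.2326]
eef_rot: [0.102, 3.139, -0.008]
wrist_force: [-0.5, -8.3, -1.9]
grip_width: 0.0104
[-0.00319839 -0.04935676  0.13524436] [-0.52689825 -8.33929632 -1.85811015] [-1.53370635  0.1022774   0.01276592]
```

View pics/scene4.png

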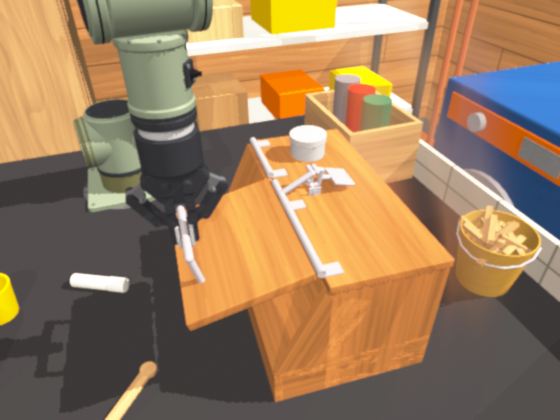

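View pics/wrist4.png

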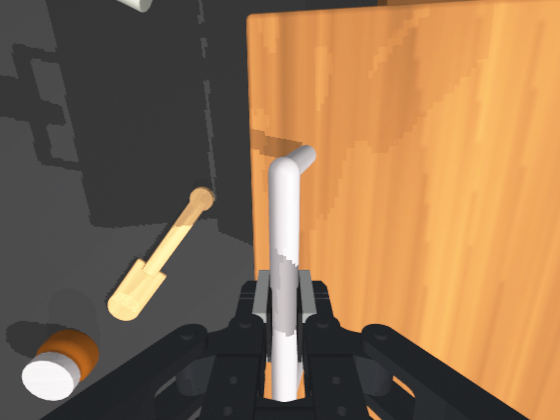

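The scene picture shows the door almost level, with the bar held at (185,235). About 0.2 rad remains.

```bash
python3 -m jog '[{"tx":0,"ty":0.002,"tz":0.01,"wx":0,"wy":0,"wz":0,"gripper":0.9},{"tx":0,"ty":0.003,"tz":0.01,"wx":0,"wy":0,"wz":0,"gripper":0.9},{"tx":0.0003,"ty":0.003,"tz":0.01,"wx":0,"wy":0,"wz":0,"gripper":0.9},{"tx":0,"ty":0,"tz":0,"wx":0,"wy":0,"wz":0,"gripper":0.9},{"tx":0,"ty":0,"tz":0,"wx":0,"wy":0,"wz":0,"gripper":0.9}]'
python3 - <<'E'
from h import *
s=robot.read_state();d=s['ee_pos']-np.array([.58668,.13235,.09734]);print(d,s['wrist_force'],s['torque'])
o=.111-d[1];z=-.114+d[2];print("theta",np.arctan2(z,o)-np.arctan2(-.114,.111),np.hypot(o,z))
for c in("side","scene"):
    I,D=robot.capture(c);cv2.imwrite(f"pics/{c}5.png",I)
E
```

```text
time: 5.9
ee_pos: [0.5838, 0.0883, 0.2622]
eef_rot: [0.103, 3.138, -0.017]
wrist_force: [1.5, -15.8, 0.3]
grip_width: 0.0102
[-0.00284262 -0.04409246  0.16482735] [  1.48591866 -15.7649399    0.26684438] [-2.72869443  0.05314628  0.04317754]
theta 1.1154233817040384 0.16320873715120301
```

View pics/scene5.png

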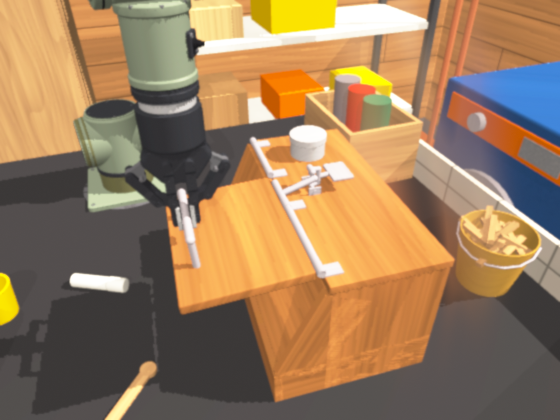

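View pics/side5.png

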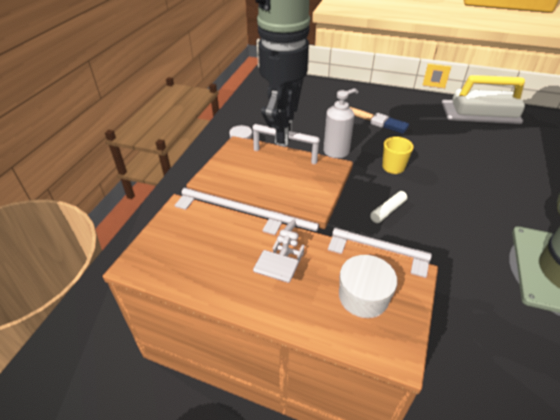

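```bash
cat > ang.py <<'E'
from h import *
def clouds(c,D,ci):
    K=ci["camera_matrix"];v,u=np.mgrid[:420,:560];p=np.stack([(u-K[0,2])/K[0,0]*D,-(v-K[1,2])/K[1,1]*D,-D],-1)
    return p@rot(ci["orientation"]).T+ci["eye"]
def angle(D,poly,c="scene"):
    P=clouds(c,D,robot.camera_info(c));m=np.zeros(D.shape,np.uint8);cv2.fillPoly(m,[np.array(poly)],1)
    q=P[(m>0)&(D>0)];q=q[np.abs(q-np.median(q,0)).max(1)<.15];n=np.linalg.svd(q-q.mean(0),full_matrices=False)[2][2]
    if n[2]<0:n=-n
    out=n@np.array([-.06,-.998,0]);return np.arctan2(n[2],out)-np.radians(25)
E
python3 - <<'E'
from ang import *
I,D=robot.capture("scene");print(angle(D,[(215,200),(265,195),(300,255),(225,270)]))
I,D=robot.capture("side");print(angle(D,[(230,160),(255,150),(340,170),(318,205),(215,180)],"side"))
E
```

```text
1.0737577760169872
1.0729382623584711
```

```bash
python3 -m jog '[{"tx":0,"ty":-0.001,"tz":0.003,"wx":0,"wy":0,"wz":0,"gripper":0.9},{"tx":0,"ty":0,"tz":0.003,"wx":0,"wy":0,"wz":0,"gripper":0.9},{"tx":0,"ty":0,"tz":0.003,"wx":0,"wy":0,"wz":0,"gripper":0.9},{"tx":0,"ty":0,"tz":0,"wx":0,"wy":0,"wz":0,"gripper":0.9}]' 80
python3 - <<'E'
from ang import *
s=robot.read_state();print(s['ee_pos'],s['wrist_force'],s['torque'])
I,D=robot.capture("scene");print(angle(D,[(215,200),(265,195),(300,255),(225,270)]))
I,D=robot.capture("side");print(angle(D,[(230,160),(255,150),(340,170),(318,205),(215,180)],"side"))
cv2.imwrite("pics/side6.png",cv2.resize(I[80:300,150:450],None,fx=2.6,fy=2.6))
E
```

```text
time: 6.43
ee_pos: [0.584, 0.0907, 0.2706]
eef_rot: [0.103, 3.139, -0.005]
wrist_force: [0.5, -7.4, -0.7]
grip_width: 0.0091
[0.58400255 0.0907251  0.27055295] [ 0.54974805 -7.43927271 -0.7332984 ] [-1.10982184 -0.00532835 -0.01802647]
1.1260916104686338
1.1258969750230738
```

View pics/side6.png

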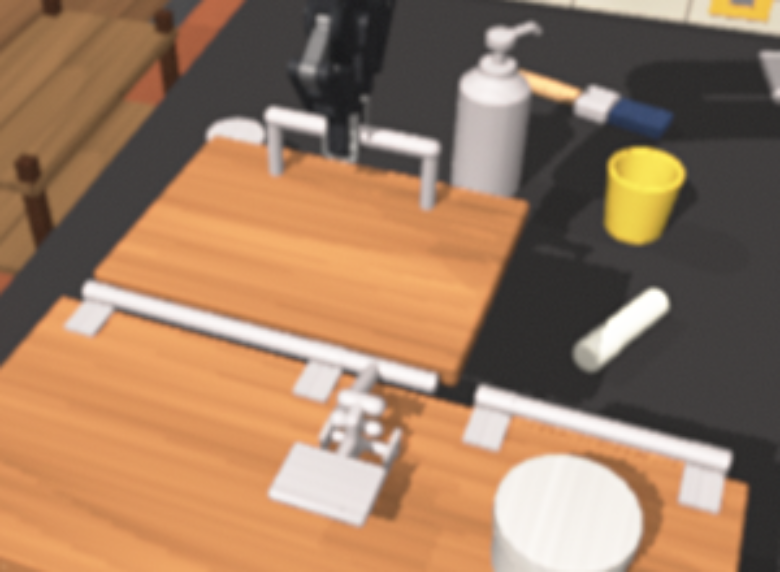

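The door stands at 1.126 rad by both cameras, with the crank down behind the latch. Next I release the bar and retract.

```bash
python3 -m jog '[{"tx":0,"ty":0,"tz":0,"wx":0,"wy":0,"wz":0,"gripper":0.2},{"tx":0,"ty":0,"tz":0,"wx":0,"wy":0,"wz":0,"gripper":0.2},{"tx":0,"ty":0,"tz":0,"wx":0,"wy":0,"wz":0,"gripper":0.2},{"tx":0,"ty":0,"tz":0,"wx":0,"wy":0,"wz":0,"gripper":0.2}]'
python3 - <<'E'
from ang import *
I,D=robot.capture("side");print(angle(D,[(230,160),(255,150),(340,170),(318,205),(215,180)],"side"))
cv2.imwrite("pics/side7.png",cv2.resize(I[80:300,150:450],None,fx=2.6,fy=2.6))
I,D=robot.capture("wrist");cv2.imwrite("pics/wrist7.png",I)
E
```

```text
time: 6.87
ee_pos: [0.5841, 0.0933, 0.2694]
eef_rot: [0.102, 3.139, 0.002]
wrist_force: [0.1, -0.5, -0.4]
grip_width: 0.034
1.0422961539203648
```

View pics/wrist7.png

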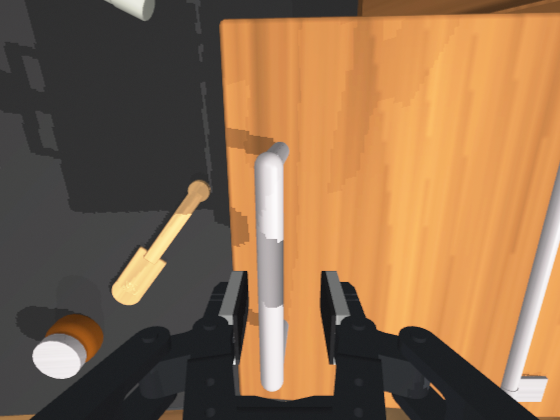

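The door is locked at 1.042 rad. In the wrist picture the bar at column 270 stands clear between the fingers. I'll go straight up.

```bash
python3 -m jog '[{"tx":0,"ty":-0.003,"tz":0.01,"wx":0,"wy":0,"wz":0,"gripper":0.2},{"tx":0,"ty":0,"tz":0.03,"wx":0,"wy":0,"wz":0,"gripper":0.2},{"tx":0,"ty":0,"tz":0.04,"wx":0,"wy":0,"wz":0,"gripper":0.2},{"tx":0,"ty":0,"tz":0.04,"wx":0,"wy":0,"wz":0,"gripper":0.2},{"tx":0,"ty":0,"tz":0,"wx":0,"wy":0,"wz":0,"gripper":0.2}]'
python3 -m jog '[{"tx":0,"ty":0,"tz":0,"wx":0,"wy":0,"wz":0,"gripper":1},{"tx":0,"ty":0,"tz":0,"wx":0,"wy":0,"wz":0,"gripper":1},{"tx":0,"ty":0,"tz":0,"wx":0,"wy":0,"wz":0,"gripper":1},{"tx":0,"ty":0,"tz":0,"wx":0,"wy":0,"wz":0,"gripper":1},{"tx":0,"ty":0,"tz":0,"wx":0,"wy":0,"wz":0,"gripper":1}]' 20
python3 - <<'E'
from ang import *
s=robot.read_state();print(s['ee_pos'],s['grip_width'])
for c in("scene","side"):
    I,D=robot.capture(c);ci=robot.camera_info(c)
    print(angle(D,[(215,200),(265,195),(300,255),(225,270)] if c=="scene" else [(230,160),(255,150),(340,170),(318,205),(215,180)],c))
    for r in robot.place_of("release_pad",c)[:1]:
        d=dm(D,r["position"]);print(r,world(ci,r["position"],d).round(4))
    P=clouds(c,D,ci);b=P[(D>0)&(abs(P[...,2]-.256)<.008)&(abs(P[...,0]-.511)<.06)&(P[...,1]>.317)&(P[...,1]<.42)]
    # cup exclusion by x
    b=b[b[:,0]>.47]
    print(len(b),b.mean(0).round(4),b.min(0).round(4),b.max(0).round(4))
    cv2.imwrite(f"pics/{c}8.png",I)
    for n in range(0):pass
    cup=P[(D>0)&(P[...,2]>.262)&(P[...,0]<.48)&(P[...,0]>.3)&(P[...,1]>.27)&(P[...,1]<.42)];print("cup",cup.min(0).round(3),cup.max(0).round(3))
E
```

```text
time: 7.38
ee_pos: [0.5864, 0.09, 0.3982]
eef_rot: [0.101, 3.124, 0.005]
wrist_force: [-0.5, -1.1, 1.2]
grip_width: 0.0341
time: 7.8
ee_pos: [0.5838, 0.0897, 0.3872]
eef_rot: [-0.102, -3.137, 0.001]
wrist_force: [0.0, -0.0, -0.1]
grip_width: 0.0
[0.5838417  0.08967906 0.38717141] 2.1800104804342482e-05
1.042283163302853
{'position': [336.6, 168.2], 'p': 0.7} [0.5085 0.3487 0.2543]
436 [0.5174 0.3442 0.254 ] [0.4887 0.3171 0.2481] [0.5409 0.3659 0.2569]
cup [0.364 0.308 0.262] [0.433 0.374 0.27 ]
1.041863364003716
{'position': [273.2, 261.7], 'p': 0.57} [0.5182 0.3449 0.257 ]
967 [0.5135 0.3479 0.2562] [0.4884 0.3171 0.2502] [0.5399 0.3667 0.2589]
cup [0.366 0.308 0.262] [0.433 0.376 0.273]
```

View pics/side8.png

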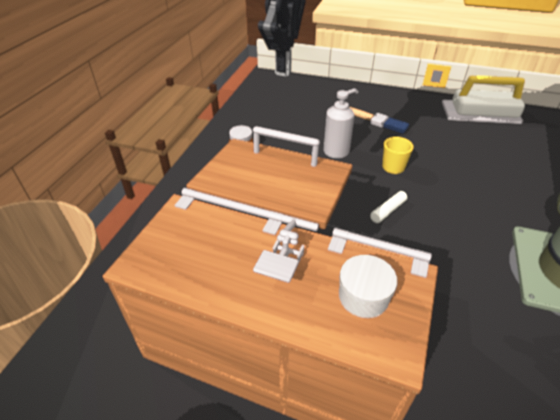

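The side picture shows the door standing up alone with the arm clear, the pad at (278,264), and the cup beside it with its top at z 0.273. The pad centre is about (0.5145, 0.348, 0.256). I'll move above it with the fingers shut.

```bash
python3 -m jog '[{"tx":-0.01,"ty":0.037,"tz":0,"wx":0,"wy":0,"wz":0,"gripper":1},{"tx":-0.01,"ty":0.037,"tz":0,"wx":0,"wy":0,"wz":0,"gripper":1},{"tx":-0.01,"ty":0.037,"tz":0,"wx":0,"wy":0,"wz":0,"gripper":1},{"tx":-0.01,"ty":0.037,"tz":0,"wx":0,"wy":0,"wz":0,"gripper":1},{"tx":-0.01,"ty":0.037,"tz":0,"wx":0,"wy":0,"wz":0,"gripper":1}]'
python3 -m jog '[{"tx":-0.01,"ty":0.037,"tz":0,"wx":0,"wy":0,"wz":0,"gripper":1},{"tx":-0.009,"ty":0.037,"tz":0,"wx":0,"wy":0,"wz":0,"gripper":1},{"tx":0,"ty":0,"tz":0,"wx":0,"wy":0,"wz":0,"gripper":1},{"tx":0,"ty":0,"tz":0,"wx":0,"wy":0,"wz":0,"gripper":1},{"tx":0,"ty":0,"tz":0,"wx":0,"wy":0,"wz":0,"gripper":1}]'
```

```text
time: 8.42
ee_pos: [0.5335, 0.2763, 0.3885]
eef_rot: [0.103, 3.14, 0.0]
wrist_force: [1.5, 0.0, 0.6]
grip_width: 0.0001
time: 8.83
ee_pos: [0.5152, 0.3485, 0.3882]
eef_rot: [-0.102, -3.14, 0.001]
wrist_force: [0.4, -0.4, -0.4]
grip_width: 0.0002
```

```bash
python3 -m jog '[{"tx":0,"ty":0.001,"tz":-0.035,"wx":0,"wy":0,"wz":0,"gripper":1},{"tx":0,"ty":0,"tz":-0.035,"wx":0,"wy":0,"wz":0,"gripper":1},{"tx":0,"ty":0,"tz":-0.035,"wx":0,"wy":0,"wz":0,"gripper":1},{"tx":0,"ty":0,"tz":0,"wx":0,"wy":0,"wz":0,"gripper":1},{"tx":0,"ty":0,"tz":0,"wx":0,"wy":0,"wz":0,"gripper":1}]'
python3 - <<'E'
from h import *
print(robot.read_state()['ee_pos'])
for c in("scene","side","wrist"):
    I,D=robot.capture(c);cv2.imwrite(f"pics/{c}9.png",I)
E
```

```text
time: 9.25
ee_pos: [0.5152, 0.348, 0.2826]
eef_rot: [-0.105, -3.137, 0.003]
wrist_force: [0.5, 0.3, 1.4]
grip_width: -0.0002
[0.51519176 0.34798112 0.28255208]
```

View pics/scene9.png

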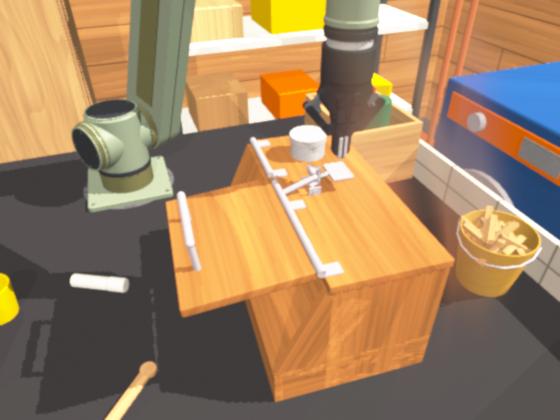

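View pics/wrist9.png

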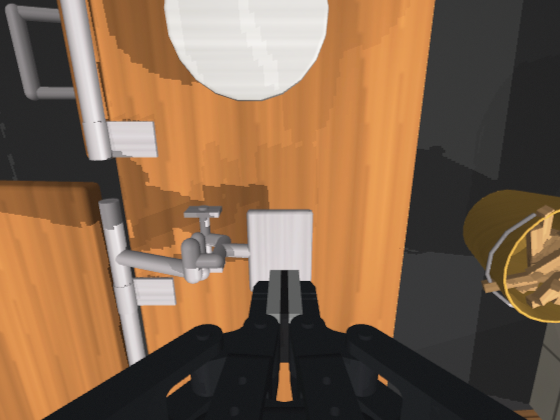

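The fingertips at (284,275) in the wrist picture are over the pad. Pressing now.

```bash
python3 -m jog '[{"tx":0,"ty":0,"tz":-0.014,"wx":0,"wy":0,"wz":0,"gripper":1},{"tx":0,"ty":0,"tz":-0.008,"wx":0,"wy":0,"wz":0,"gripper":1},{"tx":0,"ty":0,"tz":-0.007,"wx":0,"wy":0,"wz":0,"gripper":1},{"tx":0,"ty":0,"tz":-0.006,"wx":0,"wy":0,"wz":0,"gripper":1},{"tx":0,"ty":0,"tz":-0.005,"wx":0,"wy":0,"wz":0,"gripper":1}]'
python3 -m jog '[{"tx":0,"ty":0,"tz":0,"wx":0,"wy":0,"wz":0,"gripper":1},{"tx":0,"ty":0,"tz":0,"wx":0,"wy":0,"wz":0,"gripper":1},{"tx":0,"ty":0,"tz":0,"wx":0,"wy":0,"wz":0,"gripper":1}]'
python3 - <<'E'
from ang import *
I,D=robot.capture("scene");cv2.imwrite(f"pics/scene10.png",I);print(angle(D,[(215,200),(265,195),(300,255),(225,270)]))
E
```

```text
time: 9.82
ee_pos: [0.516, 0.3516, 0.2449]
eef_rot: [0.102, 3.137, 0.008]
wrist_force: [0.2, 4.7, 4.6]
grip_width: 0.0003
time: 10.07
ee_pos: [0.5157, 0.3509, 0.2444]
eef_rot: [0.102, 3.138, 0.004]
wrist_force: [1.0, 4.7, 2.9]
grip_width: 0.0002
0.7878304155576734
```

View pics/scene10.png

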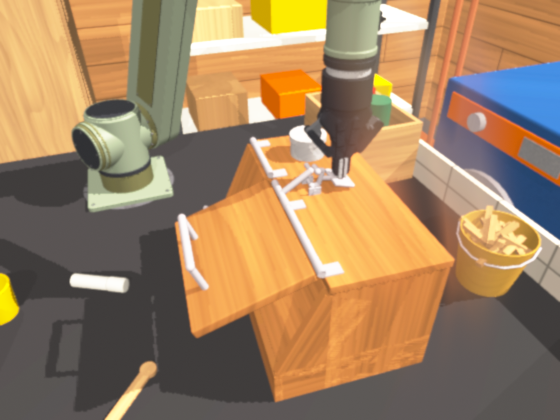

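The door is freed and sinking, at 0.79 rad. I'll hold the pad about 0.8 s more, then lift.

```bash
for i in 1; do :; done; python3 -m jog '[{"tx":0,"ty":0,"tz":0,"wx":0,"wy":0,"wz":0,"gripper":1},{"tx":0,"ty":0,"tz":0,"wx":0,"wy":0,"wz":0,"gripper":1},{"tx":0,"ty":0,"tz":0,"wx":0,"wy":0,"wz":0,"gripper":1},{"tx":0,"ty":0,"tz":0,"wx":0,"wy":0,"wz":0,"gripper":1},{"tx":0,"ty":0,"tz":0,"wx":0,"wy":0,"wz":0,"gripper":1}]'
python3 -m jog '[{"tx":0,"ty":0,"tz":0,"wx":0,"wy":0,"wz":0,"gripper":1},{"tx":0,"ty":0,"tz":0,"wx":0,"wy":0,"wz":0,"gripper":1},{"tx":0,"ty":0,"tz":0,"wx":0,"wy":0,"wz":0,"gripper":1},{"tx":0,"ty":0,"tz":0,"wx":0,"wy":0,"wz":0,"gripper":1},{"tx":0,"ty":0,"tz":0,"wx":0,"wy":0,"wz":0,"gripper":1}]'
python3 -m jog '[{"tx":0,"ty":0,"tz":0.01,"wx":0,"wy":0,"wz":0,"gripper":1},{"tx":0,"ty":0,"tz":0.015,"wx":0,"wy":0,"wz":0,"gripper":1},{"tx":0,"ty":0,"tz":0.03,"wx":0,"wy":0,"wz":0,"gripper":1},{"tx":0,"ty":0,"tz":0.04,"wx":0,"wy":0,"wz":0,"gripper":1},{"tx":0,"ty":0,"tz":0.04,"wx":0,"wy":0,"wz":0,"gripper":1}]'
python3 -m jog '[{"tx":0,"ty":0,"tz":0.02,"wx":0,"wy":0,"wz":0,"gripper":1},{"tx":0,"ty":0,"tz":0,"wx":0,"wy":0,"wz":0,"gripper":1},{"tx":0,"ty":0,"tz":0,"wx":0,"wy":0,"wz":0,"gripper":1},{"tx":0,"ty":0,"tz":0,"wx":0,"wy":0,"wz":0,"gripper":1},{"tx":0,"ty":0,"tz":0,"wx":0,"wy":0,"wz":0,"gripper":1}]'
python3 -m jog '[{"tx":0,"ty":0,"tz":0,"wx":0,"wy":0,"wz":0,"gripper":1},{"tx":0,"ty":0,"tz":0,"wx":0,"wy":0,"wz":0,"gripper":1},{"tx":0,"ty":0,"tz":0,"wx":0,"wy":0,"wz":0,"gripper":1},{"tx":0,"ty":0,"tz":0,"wx":0,"wy":0,"wz":0,"gripper":1},{"tx":0,"ty":0,"tz":0,"wx":0,"wy":0,"wz":0,"gripper":1}]'
python3 - <<'E'
from ang import *
for k in range(2):
    I,D=robot.capture("scene");print(angle(D,[(245,200),(270,190),(300,255),(265,270)]))
    I2,D2=robot.capture("side")
cv2.imwrite(f"pics/scene11.png",I);cv2.imwrite("pics/side11.png",I2)
P=clouds("side",D2,robot.camera_info("side"));b=P[(D2>0)&(abs(P[...,2]-.256)<.012)&(P[...,0]>.485)&(P[...,0]<.545)&(P[...,1]>.328)&(P[...,1]<.37)];print("pad",len(b),b.mean(0))
E
```

```text
time: 10.53
ee_pos: [0.5157, 0.3509, 0.2445]
eef_rot: [0.102, 3.138, 0.005]
wrist_force: [-0.3, 4.7, 4.0]
grip_width: -0.0
time: 10.95
ee_pos: [0.5157, 0.3509, 0.2444]
eef_rot: [0.102, 3.138, 0.005]
wrist_force: [1.5, 5.6, 3.7]
grip_width: 0.0001
time: 11.37
ee_pos: [0.5143, 0.348, 0.3789]
eef_rot: [-0.103, -3.136, 0.008]
wrist_force: [1.1, 1.4, 0.5]
grip_width: 0.0
time: 11.78
ee_pos: [0.5147, 0.349, 0.3963]
eef_rot: [-0.102, -3.136, 0.005]
wrist_force: [-0.1, -0.5, 1.0]
grip_width: 0.0001
time: 12.2
ee_pos: [0.5151, 0.3497, 0.3983]
eef_rot: [-0.102, -3.14, 0.0]
wrist_force: [0.7, -0.2, 0.6]
grip_width: 0.0
-0.011874989914812617
-0.012034515028148063
pad 927 [0.51350283 0.34899791 0.25624234]
```

View pics/scene11.png

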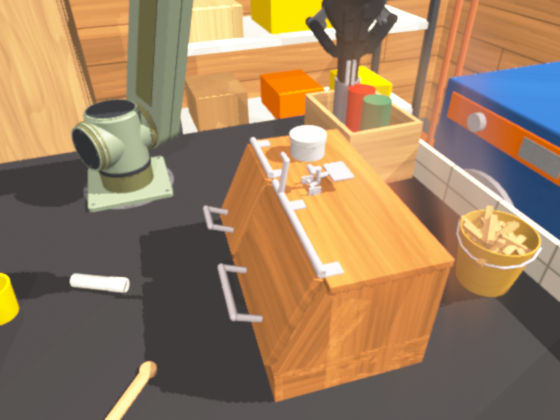

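View pics/side11.png

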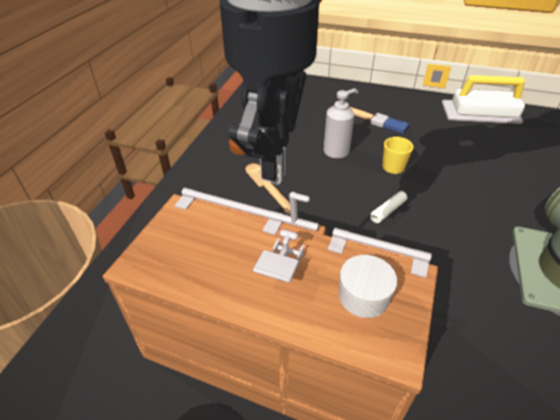

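The wide bar is back at its starting pixels, (222,268) to (234,319). The narrow bar at (215,220) hasn't moved, the pad's height is back at 0.256, and the tool is 0.14 m clear.

```bash
python3 -c "
from rig import robot
print(robot.sign_off())"
```

```text
the job is handed in; nothing more can be done
None
```

I raised the wide door by its bar until the stay locked, let go, pressed the release pad and let the door sink shut. I handed the job in at about 12.4 s of the 51 s allowed.

- **Raising:** Both cameras put the door at 1.126 rad while held. The bar slipped about 8 mm in the grip on the way up, so I raised the door a little further to be sure of the lock.
- **Locked:** After I let go it stood by itself at 1.042 rad for over a second, with the arm backed well clear.
- **Release:** I pressed the pad about 12 mm down and held it for about 1.2 s; the door began to sink at once.
- **Last checks:** The door read −0.012 rad in two pictures, so it was shut and at rest. The pad was back at its resting height of 0.256 m, and the narrow door looked unmoved. The tool was 0.14 m above the pad, touching nothing.
- **Off or disagreeing:** The wrist camera placed the bar 6 to 9 mm farther along its length than the scene camera did, which made no difference to the grasp. Sideways wrist force reached about 16 N near the top of the lift. No check failed.

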